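# Hold a mounting foot against the sprung stop for fastening

### The arm

A 7-joint arm with a two-finger parallel gripper is mounted at the origin on a cart in front of the work surface, level with it; the furniture and walls round the work are solid. World frame = base frame: x ahead of the robot, y to its left, z up, the work surface at z = 0. Lengths are in mm, angles in rad, forces in N, time in s.
With the tool pointing down it reaches from about 400 to 875 mm from the base axis. Payload 4.4 kg.
Tool frame: the origin (TCP) lies midway between the tips of the shut fingers; the grasp point (between the pads) lies ctrl.grip_depth behind it (ctrl.grip_depth is the distance from the TCP to the grasp point, in mm); z points along the fingers, y is the line along which they close (so a half turn about z gives the same grasp; the last joint's range is limited). The gripper opens to 85 mm and grips with 20 to 120 N. Pads are 22 mm wide; open, the fingers measure 114 mm over their backs; the gripper's body (76 mm by 85 mm) begins 54 mm behind the grasp point. The pads swing forward as they close: fully open they stand 13 mm farther back than shut.
Start: joints at [1.218, 0.628, 0.038, 1.517, -0.027, 0.996, -0.02], TCP at [183.902, -623.456, 231.313] pointing down, gripper open.
Joint ranges: [-3.06, 3.06], [-0.37, 2.12], [-1.25, 1.32], [0.18, 2.47], [-1.1, 4.24], [0.23, 1.98], [-2.94, 2.94]. Speed limits (rad/s): [2.57, 2.57, 3.14, 3.14, 3.14, 3.14, 3.14].

### API

Orientations are given as [roll, pitch, yaw] about the fixed x, y, z axes, in that order (R = Rz(yaw) Ry(pitch) Rx(roll)).
In Python, from cell import ctrl gives the robot as it stands.
- The arm moves only by the tool carry_out, never from a script. Its argument "deltas" is one flat list of numbers, 7 for each row, row after row: the turn, a rotation vector about the tool's x, y, z in degrees, then the shift along the tool's x, y, z in m, then the closure, from -1 (fully open) to 1 (shut). In form: [wx, wy, wz, dx, dy, dz, claw, wx, wy, wz, dx, dy, dz, claw, ...]. A call has 1 to 12 rows; each row shifts and turns the commanded pose from where the row before left it, along the tool's axes as they then stand; what a row does not reach is not made up. A row lasts 1/8 s, in which the tool goes at most 62.5 mm and 10.7 degrees, less where a joint would pass 70% of its speed; a pose out of reach is approached as far as the arm can. A call with a gripper value outside its range is refused whole. The fingers move at their own pace and stop on an object; the grip force is fixed at half the most. Time passes only in rows, so rows that do not move let the fingers close. It gives the time, the measured TCP pose, the force, the opening and the grip force at its end, in the units of the state.
- ctrl.read_state(): the state, without advancing time (a new reading comes with each control period).
- ctrl.get_image(name): name is "scene" or "top" or "wrist"; returns the picture (400x640x3 uint8, red, green, blue); there is no depth.
- ctrl.calibration(name): a dict with "mtx" (3x3 intrinsics, pixels), "R" (3x3) and "t" (3): a world point X has camera coordinates R X + t. Camera axes: x right, y down, z forward; pixel columns grow to the right and rows downward; lengths in mm; the calibration is good to about 2 mm. A picture is of the moment at which its call begins: read the wrist's pose just before it. calibration takes no time and is no camera call; for the wrist camera it gives the pose at the moment of the call.
- ctrl.finish_job(): hands the job in; it is judged then, once.
The state is a dict: "clock": time; "qpos": joint angles; "qd": joint speeds; "tau": joint torques, N m; "eef_pos": TCP position; "tool_rot": TCP orientation; "force": force on the tool from outside, world axes, zero at the start; "torque": the same for the moment, N m; "width": finger opening in mm; "gripper_force": force on a finger pad.
Only numpy, scipy, OpenCV 4.12 (cv2) and the standard library are available. Lean on these libraries where they do the work, as an engineer would, in place of code of your own. Each camera call takes 0.05 s, during which the arm holds its last target. There are 200 camera calls.

### The job

Pick up the long narrow mounting foot (the one with the square post, which serves as its handle), lay its plate flat in the channel of the fixture, slide its nose under the bridge and press it squarely against the sprung stop with a steady push of about 10 newtons, which sets the stop back about half of its travel. Finish while still holding it pressed there, as a third hand for the colleague who will tighten the clamp screw on the bridge. Never run the stop back to its end, and leave the wide foot and the other things on the bench where they are.

Things in the scene. Friction and masses are not known exactly. Their poses are not given: they have to be found in the camera images.
- foot: long narrow aluminium mounting foot, loose, 0.2 to 0.4 kg: flat plate 150 long, 44 wide, 12 thick, with an upright SQUARE post 18 x 18 rising to 82 above the underside, its faces along the plate's x and y. Origin on the underside right below the post's centre; +x runs along the plate: it reaches 130 ahead of the origin (nose) and 20 behind it; z up
- foot_nose (a point): middle of the foot's nose face: 130 ahead of the foot's origin, 6 above its underside
- fixture: fixed aluminium base plate 280 x 100 x 8 with two dark rails, a dark bridge and a sprung stop. Origin: centre of its underside, bench level; +x = direction in which the foot is slid in; z up. All fixture figures are in this frame, mm. The plate's top, z 8, is the channel floor; in front of the rails (x -140 to -68) it is bare but for two low screw heads near the corners
- channel_mouth (a point): middle of the channel's open end on its floor: fixture x -68, y 0, z 8. The rails run from x -40 to 82, tops at z 22, inner faces at y -25 and +25 (channel 50 wide, open on top except at the bridge); from x -40 back to -68 they flare outwards
- bridge_front (a point): middle of the lower front edge of the bridge: fixture x 50, y 0, z 26. The bridge crosses the channel at x 50 to 74, underside z 26, top z 40; it is 100 wide; the clamp screw on it reaches z 62
- stop_face (a point): middle of the front face of the sprung steel stop (plate 40 wide, 16 high, 8 thick) behind the bridge; at rest at fixture x 85, y 0, z 17.5; moves with the stop toward +x. The dark spring housing behind it (60 wide, top z 34) has its front face at x 120
- stop (a joint): how far the sprung stop is pushed back, m: 0 at rest, 0.025 at the end of its travel. The spring pushes back with 0.8 N per mm from zero (10 N at 0.0125)
- wide_foot: the other mounting foot: plate only 80 long but 64 wide (too wide for the channel), 12 thick, with a ROUND post 18 mm in diameter in its middle, 82 high overall; leave it alone. Origin under its centre
- lidded_pot: clear lidded glass pot, 48 mm in diameter, 44 high, bystander; origin under its centre
- small_pot: clear lidded glass pot, 42 mm in diameter, 44 high, bystander; origin under its centre
- brown_bottle: brown bottle with black cap, 44 mm in diameter, 85 high, bystander; origin under its centre
- timer: square white timer 62x62x22, bystander; origin under its centre
- flask: conical glass flask, 64 mm in diameter, 103 high, bystander; origin under its centre

How it is judged:
By the outcome, as a careful person would: the job done as asked, in the order asked, and still so for the second after the job is handed in, while the arm keeps its last pose, push and grip.
It also fails if it takes over 45 s, if anything falls off the work surface, if the arm or the gripper's body presses on something with over 40 N, if the wrist force passes 120 N, or if a joint passes its speed limit or range.

## Working session

There is one attempt and no reset: what is moved stays moved. The work goes in short steps, Python scripts to look and compute and a tool call to move; the robot and the scene stay as the last step left them, time stands still between calls to the robot, and variables do not carry over. Pictures are saved under pics/ and viewed, at most 10 in all, crops included, and the job is handed in when it is done.

Besides the shell and the picture viewer there is one more tool, called after "Emit:" as name(argument=value, ...), one argument or row to a line, values as JSON. carry_out: Moves the arm, as the interface text tells. Its arguments: {"type":"object","properties":{"deltas":{"type":"array"}},"required":["deltas"]}

```bash
mkdir -p pics; python3 - <<'E'
from cell import ctrl
import cv2
for n in("scene","top"):
    cv2.imwrite(f"pics/{n}0.png",cv2.cvtColor(ctrl.get_image(n),cv2.COLOR_RGB2BGR))
s=ctrl.read_state();print(s,ctrl.grip_depth)
for n in("scene","top","wrist"):print(n,ctrl.calibration(n))
E
```

```text
{'clock': 0.1, 'qpos': array([ 1.2182055 ,  0.62925015,  0.03845324,  1.51822668, -0.02701935,
        0.99626512, -0.02001269]), 'qd': array([-0.00020426, -0.00283917, -0.00054694, -0.00090023, -0.00049041,
        0.00050072, -0.00136604]), 'tau': array([ 3.71169532e-03, -5.64529896e+01,  1.23065807e+00, -1.93971151e+01,
        1.12792879e-02,  5.45394680e-03, -2.79790186e-05]), 'eef_pos': array([ 183.7519789 , -622.93918577,  230.49664419]), 'tool_rot': array([-3.13996130e+00,  3.70008260e-06,  2.86761688e-01]), 'force': array([ 0.47266792, -0.26364115,  0.41760514]), 'torque': array([ 0.0297901 , -0.00169705,  0.0340773 ]), 'gripper_force': 0.0, 'width': 85.36625973584633} 18.700000000000003
scene {'mtx': array([[472.35542973,   0.        , 326.73870168],
       [  0.        , 472.35542973, 203.5220045 ],
       [  0.        ,   0.        ,   1.        ]]), 'R': array([[ 4.50989908e-01,  8.92528925e-01, -4.69655041e-04],
       [ 7.24193790e-01, -3.66238565e-01, -5.84305287e-01],
       [-5.21681375e-01,  2.63175666e-01, -8.11533802e-01]]), 't': array([ -28.5530741 , -389.47857294, 1580.86896115])}
top {'mtx': array([[432.72571379,   0.        , 315.96307231],
       [  0.        , 432.72571379, 201.64274783],
       [  0.        ,   0.        ,   1.        ]]), 'R': array([[-1.36848276e-02, -9.99906305e-01,  3.25428186e-04],
       [-9.92889261e-01,  1.35503003e-02, -1.18267936e-01],
       [ 1.18252445e-01, -1.94159047e-03, -9.92981666e-01]]), 't': array([-194.17369732,  481.19941951, 1300.91085406])}
wrist {'mtx': array([[358.5037757 ,   0.        , 313.6762982 ],
       [  0.        , 358.5037757 , 203.84153209],
       [  0.        ,   0.        ,   1.        ]]), 'R': array([[ 0.28210894, -0.95938115, -0.00153552],
       [-0.92459018, -0.27230497,  0.26642637],
       [-0.25602257, -0.07374153, -0.96385405]]), 't': array([-651.00199873,  -34.18908882,  378.05315061])}
```

View pics/top0.png

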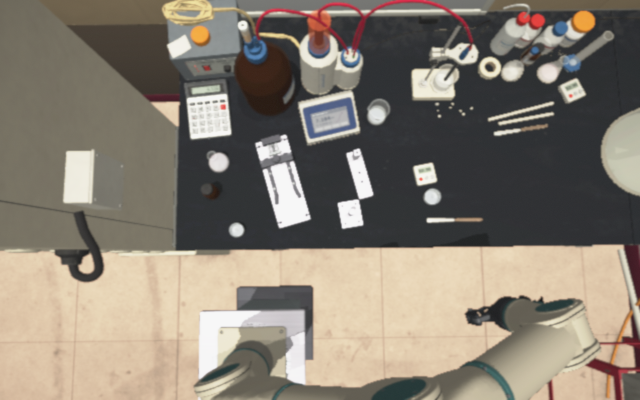

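View pics/scene0.png

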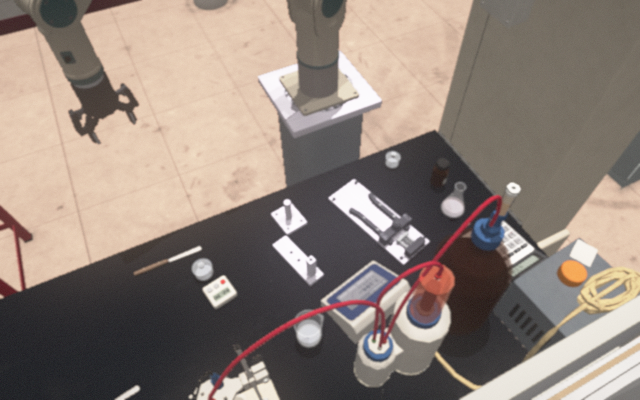

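```bash
python3 - <<'E'
import cv2
a=cv2.imread("pics/top0.png")[125:240,240:380]
b=cv2.imread("pics/scene0.png")[170:300,260:440]
cv2.imwrite("pics/c1.png",cv2.resize(a,None,fx=5,fy=5,interpolation=cv2.INTER_CUBIC))
cv2.imwrite("pics/c2.png",cv2.resize(b,None,fx=4.4,fy=4.4,interpolation=cv2.INTER_CUBIC))
E
```

```text
(no output)
```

View pics/c1.png

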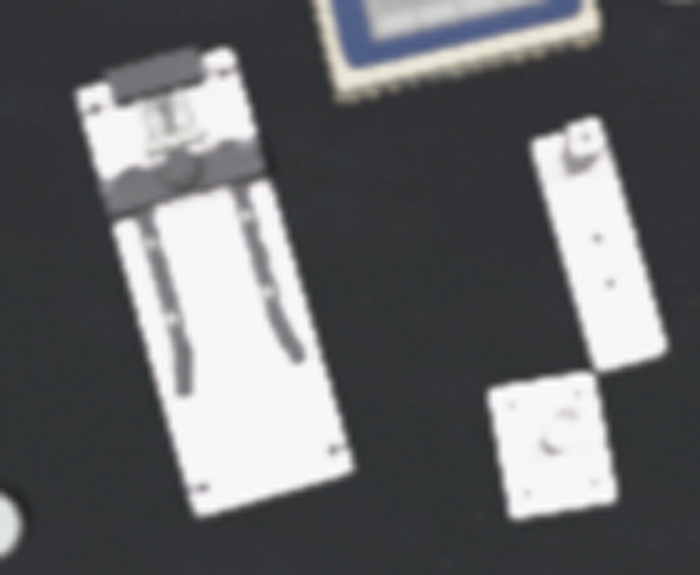

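View pics/c2.png

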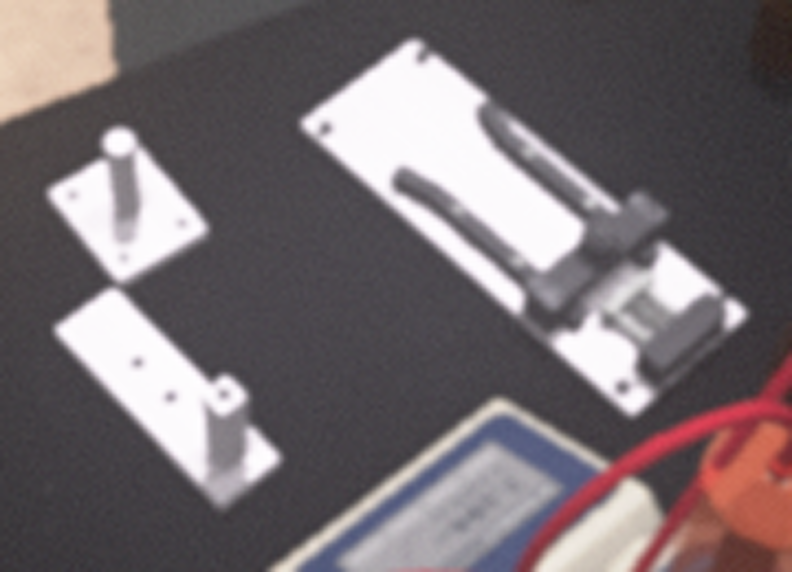

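```bash
cat > h.py <<'E'
import numpy as np, cv2
from scipy.optimize import least_squares
from cell import ctrl
def proj(c,X):
    p=(np.atleast_2d(X)@c["R"].T+c["t"])@np.array(c["mtx"]).T
    return p[:,:2]/p[:,2:]
def pts(pose,L):
    x,y,a=pose;c,s=np.cos(a),np.sin(a);L=np.array(L,float)
    return np.c_[x+c*L[:,0]-s*L[:,1],y+s*L[:,0]+c*L[:,1],L[:,2]]
def fit(obs,x0): # obs: list of (cal, local, px)
    f=lambda p:np.concatenate([(proj(c,pts(p*[1,1,.01],L))-P).ravel() for c,L,P in obs])
    r=least_squares(f,[x0[0],x0[1],x0[2]*100],loss="soft_l1");return r.x*[1,1,.01],r.fun.reshape(-1,2).round(2)
E
python3 - <<'E'
from h import *
T=ctrl.calibration("top");S=ctrl.calibration("scene")
t=lambda L:(np.array(L)+.5)/5-.5+[240,125]
s=lambda L:(np.array(L)+.5)/4.4-.5+[260,170]
fx=[[-140,50,8],[-140,-50,8],[140,-50,8],[140,50,8]]
ft=[[130,-22,12],[130,22,12],[-20,22,12],[0,0,82]]
fxT=(T,fx,t([[195,517],[353,468],[235,48],[77,90]])); fxS=(S,fx,s([[415,38],[300,123],[637,417],[748,313]]))
# foot nose points to robot: its +y is world -y
k=[[130,22,12],[130,-22,12],[-20,-22,12],[0,0,82]]
ftT=(T,k,t([[667,350],[597,370],[532,140],[585,137]]))
k2=[[130,22,12],[130,-22,12],[-20,22,12],[-20,-22,0],[0,0,82]]
k2=[[130,22,12],[130,-22,12],[-20,-22,12],[-20,22,0],[0,0,82]]
ftS=(S,k2,s([[53,328],[115,287],[281,460],[223,510],[227,394]]))
for o in ([fxT],[fxS],[fxT,fxS]):print("fix",*fit(o,[500,100,.2]))
for o in ([ftT],[ftS],[ftT,ftS]):print("foot",*fit(o,[550,-100,np.pi+.2]))
E
```

```text
fix [ 5.49998506e+02 -9.65812287e+01  2.64320210e-01] [[ 0.31 -0.48]
 [-0.23  0.48]
 [-0.67 -0.01]
 [ 0.54  0.02]]
fix [ 5.51526104e+02 -9.53257582e+01  2.75997446e-01] [[-0.05  0.31]
 [ 0.21  0.18]
 [-0.45 -0.41]
 [ 0.29  0.01]]
fix [ 5.50833819e+02 -9.57402167e+01  2.70895236e-01] [[ 0.36 -0.73]
 [-0.25  0.03]
 [-1.24 -0.28]
 [ 0.03 -0.06]
 [-0.05  0.11]
 [ 0.09 -0.14]
 [-1.01 -0.45]
 [-0.1   0.09]]
foot [ 620.23059169 -324.11354862    3.39555665] [[-0.25  0.08]
 [ 0.19 -0.22]
 [ 0.06  0.27]
 [-0.01 -0.11]]
foot [ 620.69592329 -323.30167165    3.40011976] [[ 0.46  0.12]
 [-0.22 -0.26]
 [ 0.23 -0.85]
 [-0.06  0.8 ]
 [-0.37  0.13]]
foot [ 620.50853805 -323.54616988    3.39895946] [[-0.3  -0.07]
 [ 0.14 -0.32]
 [-0.13  0.21]
 [-0.2  -0.2 ]
 [ 0.38  0.06]
 [-0.28 -0.31]
 [ 0.11 -0.86]
 [-0.2   0.78]
 [-0.5   0.11]]
```

Emit:
carry_out(
  deltas=[0,0,1.7,0.03,-0.011,0,-1,0,0,0,0.042,-0.015,0.002,-1,0,0,0,0.045,-0.016,0.003,-1,0,0,0,0.045,-0.016,0.003,-1,0,0,0,0.045,-0.016,0.003,-1,0,0,0,0.045,-0.016,0.003,-1,0,0,0,0.045,-0.016,0.003,-1,0,0,0,0.045,-0.016,0.003,-1,0,0,0,0.045,-0.016,0.003,-1,0,0,0,0.035,-0.013,0.003,-1,0,0,0,0.02,-0.008,0,-1,0,0,0,0,0,0,-1],
)

```text
clock: 1.6
eef_pos: [571.2, -355.2, 204.9]
tool_rot: [-3.141, 0.0, 0.26]
force: [0.4, -0.0, -1.2]
width: 85.4
gripper_force: 0.0
```

```bash
python3 - <<'E'
from h import *
import json
s=ctrl.read_state();w=ctrl.calibration("wrist");im=ctrl.get_image("wrist")
cv2.imwrite("pics/w1.png",cv2.cvtColor(im,cv2.COLOR_RGB2BGR))
json.dump({k:np.array(v).tolist() for k,v in w.items()},open("w1.json","w"))
print(s)
k=[[130,22,12],[130,-22,12],[-20,-22,12],[-20,22,12],[9,9,82],[9,-9,82],[-9,-9,82],[-9,9,82]]
print(proj(w,pts([620.5,-323.5,3.399],k)).round(0))
E
```

```text
{'clock': 1.6, 'qpos': array([ 0.48549331,  0.68907893,  0.05200664,  1.47545682, -0.04042055,
        0.97866285, -0.76290112]), 'qd': array([ 0.04227736, -0.01447894,  0.04355127,  0.02230775,  0.01988311,
        0.00312864,  0.01115183]), 'tau': array([-1.39558990e+00, -5.86358893e+01,  8.27113688e-01, -1.94909334e+01,
       -1.45234144e-01, -4.56856261e-02, -1.00572319e-01]), 'eef_pos': array([ 571.20897434, -355.22710254,  204.90827692]), 'tool_rot': array([-3.14085647e+00,  6.04587636e-05,  2.59659653e-01]), 'force': array([ 0.44287658, -0.01560081, -1.21061203]), 'torque': array([0.02799926, 0.03071079, 0.00877306]), 'gripper_force': 0.0, 'width': 85.36467109076604}
[[316. 251.]
 [272. 251.]
 [267.  95.]
 [316.  95.]
 [299. 134.]
 [274. 134.]
 [273. 108.]
 [298. 108.]]
```

View pics/w1.png

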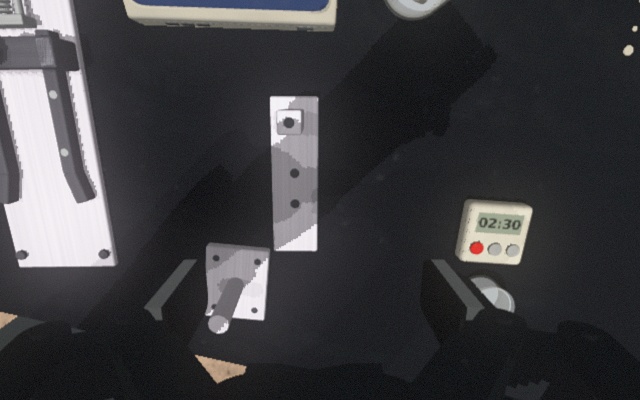

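```bash
python3 - <<'E'
from h import *
import json
w={k:np.array(v) for k,v in json.load(open("w1.json")).items()}
k=[[130,22,12],[130,-22,12],[-20,-22,12],[-20,22,12],[9,9,82],[9,-9,82],[-9,-9,82],[-9,9,82]]
p=[[316.5,250.5],[274.5,250.5],[269.5,96.5],[318.5,96.5],[302.5,134.5],[277.5,134.5],[277,109],[302.5,109]]
pose,r=fit([(w,k,np.array(p))],[620,-323,3.4]);print(pose,r.tolist())
print("fix",*fit([(w,[[-140,50,8],[-140,-50,8],[50,-50,40]],np.array([[19,266.5],[117,265],[75.5,34]]))],[550,-96,.27]))
s=ctrl.read_state();R=cv2.Rodrigues(np.zeros(3))[0]
psi=pose[2]-np.pi;d=pose[:2]-s["eef_pos"][:2]
print("dx,dy",np.cos(psi)*d[0]+np.sin(psi)*d[1],np.sin(psi)*d[0]-np.cos(psi)*d[1],"turn wz deg",-np.degrees(psi-s["tool_rot"][2]),s["eef_pos"])
E
```

```text
[ 620.67187546 -326.13211239    3.39454302] [[1.1, 0.79], [-0.64, 0.54], [0.39, -1.2], [0.58, -0.9], [-0.33, 0.24], [-0.06, 0.09], [-0.09, 0.01], [-0.4, 0.16]]
fix [ 5.58860912e+02 -1.07805037e+02  2.02791315e-01] [[ 0.21 -7.11]
 [ 0.35 -0.56]
 [-0.46 30.31]]
dx,dy 57.277243495354476 -17.24921547638047 turn wz deg 0.23090683843911655 [ 569.53410767 -357.16671829  205.09213772]
```

Emit:
carry_out(
  deltas=[0,0,0.2,0.02,-0.006,0,-1,0,0,0,0.02,-0.006,0,-1,0,0,0,0.0135,-0.004,0.01,-1,0,0,0,0.003,-0.001,0.025,-1,0,0,0,0,0,0.03,-1,0,0,0,0,0,0.03,-1,0,0,0,0,0,0.03,-1,0,0,0,0,0,0.025,-1,0,0,0,0,0,0.02,-1,0,0,0,0,0,0.009,-1,0,0,0,0,0,0,-1,0,0,0,0,0,0,-1],
)

```text
clock: 3.15
eef_pos: [621.6, -326.3, 27.4]
tool_rot: [3.14, -0.001, 0.254]
force: [-0.2, 0.7, 0.6]
width: 85.6
gripper_force: 0.0
```

Emit:
carry_out(
  deltas=[0,0,0,0,0,0,1,0,0,0,0,0,0,1,0,0,0,0,0,0,1,0,0,0,0,0,0,1,0,0,0,0,0,0,1,0,0,0,0,0,0,1],
)

```text
clock: 3.9
eef_pos: [621.0, -325.6, 26.6]
tool_rot: [-3.141, -0.0, 0.254]
force: [-0.7, 1.3, 3.1]
width: 17.3
gripper_force: 59.5
```

Emit:
carry_out(
  deltas=[0,0,0,0,0,-0.005,1,0,0,0,0,0,-0.012,1,0,0,0,0,0,-0.02,1,0,0,0,0,0,-0.025,1,0,0,0,0,0,-0.025,1,0,0,0,0,0,-0.025,1,0,0,0,0,0,-0.016,1,0,0,0,0,0,-0.007,1,0,0,0,0,0,0,1,0,0,0,0,0,0,1],
)

```text
clock: 5.15
eef_pos: [620.1, -325.4, 160.2]
tool_rot: [-3.14, 0.002, 0.254]
force: [-0.3, -0.5, -3.6]
width: 17.3
gripper_force: 58.7
```

```bash
python3 - <<'E'
from h import *
w=ctrl.calibration("wrist");s=ctrl.read_state();a=ctrl.get_image("wrist");b=ctrl.get_image("scene")
b=cv2.resize(b[130:290,200:460],None,fx=3,fy=3,interpolation=cv2.INTER_CUBIC)
b=b[:,:780]
cv2.imwrite("pics/s2.png",cv2.cvtColor(b,cv2.COLOR_RGB2BGR));cv2.imwrite("pics/w2.png",cv2.cvtColor(a,cv2.COLOR_RGB2BGR))
print(s["eef_pos"],s["tool_rot"],s["force"],s["torque"],s["width"],s["qpos"])
E
```

```text
[ 620.12377745 -325.4484264   160.19475847] [-3.14023679e+00  1.52801880e-03  2.53655838e-01] [-0.34122889 -0.5011168  -3.58524327] [ 0.05134519 -0.14844479 -0.00499711] 17.34121208840464 [ 0.41446467  0.77711041  0.05340732  1.42553136 -0.04634378  0.94221911
 -0.83724348]
```

View pics/s2.png

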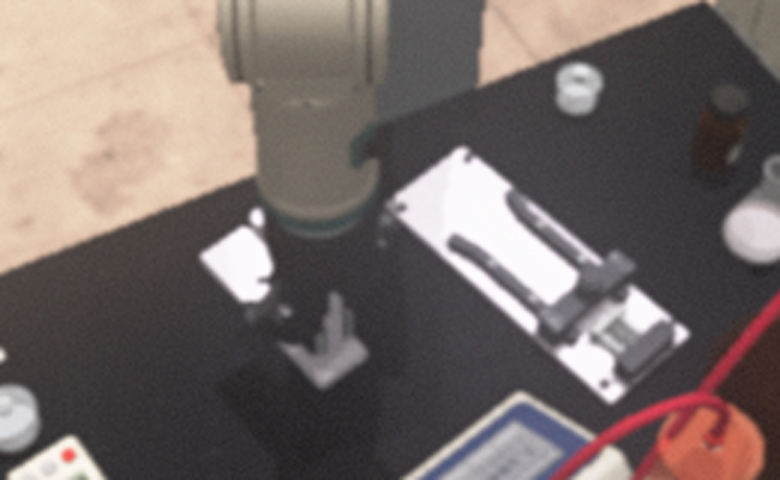

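Emit:
carry_out(
  deltas=[0,0,-5,0,0,0,1,0,0,-10,0,0,0,1,0,0,-10,0,0,0,1,0,0,-10,0,0,0,1,0,0,-10,0,0,0,1,0,0,-10,0,0,0,1,0,0,-10,0,0,0,1,0,0,-10,0,0,0,1,0,0,-10,0,0,0,1,0,0,-5,0,0,0,1,0,0,0,0,0,0,1],
)

```text
clock: 6.62
eef_pos: [620.1, -326.0, 160.5]
tool_rot: [-3.14, -0.001, 1.823]
force: [-0.0, -0.9, -3.9]
width: 17.2
gripper_force: 58.7
```

Emit:
carry_out(
  deltas=[0,0,0,0.014,-0.006,0,1,0,0,0,0.025,-0.011,0,1,0,0,0,0.032,-0.014,0,1,0,0,0,0.032,-0.014,0,1,0,0,0,0.032,-0.014,0,1,0,0,0,0.032,-0.014,0,1,0,0,0,0.032,-0.014,0,1,0,0,0,0.025,-0.011,0,1,0,0,0,0.014,-0.006,0,1,0,0,0,0,0,0,1,0,0,0,0,0,0,1],
)

```text
clock: 8.0
eef_pos: [461.5, -122.5, 161.4]
tool_rot: [3.14, 0.001, 1.823]
force: [0.6, 0.2, -3.6]
width: 17.2
gripper_force: 58.9
```

Emit:
carry_out(
  deltas=[0,0,-5,0,0,0,1,0,0,-10,0,0,0,1,0,0,-10,0,0,0,1,0,0,-10,0,0,0,1,0,0,-10,0,0,0,1,0,0,-10,0,0,0,1,0,0,-10,0,0,0,1,0,0,-10,0,0,0,1,0,0,-10,0,0,0,1,0,0,-5.9,0,0,0,1,0,0,0,0,0,0,1,0,0,0,0,0,0,1],
)

```text
clock: 9.5
eef_pos: [460.7, -122.2, 161.2]
tool_rot: [-3.141, 0.0, -2.875]
force: [0.3, 0.0, -3.3]
width: 17.4
gripper_force: 58.8
```

```bash
python3 - <<'E'
from h import *
import json
w=ctrl.calibration("wrist");s=ctrl.read_state();a=ctrl.get_image("wrist")
json.dump({k:np.array(v).tolist() for k,v in w.items()},open("w3.json","w"))
cv2.imwrite("pics/w3.png",cv2.cvtColor(a,cv2.COLOR_RGB2BGR))
print(s["eef_pos"],s["tool_rot"],s["force"],s["torque"],s["width"],s["qpos"])
L=[[-140,50,8],[-140,-50,8],[140,-50,8],[140,50,8],[50,50,40],[50,-50,40],[74,50,40],[74,-50,40]]
print(proj(w,pts([550.8,-95.7,.271],L)).round(0).tolist())
E
```

```text
[ 460.65842245 -122.23515818  161.20519053] [-3.14142581e+00  7.62906649e-05 -2.87546651e+00] [ 0.26177307  0.03104914 -3.25884919] [-0.03237385  0.13868768 -0.00597224] 17.410366259745793 [ 0.75497524  0.61183258 -0.82444641  2.04750499  0.65578045  0.76390023
  1.36027247]
[[379.0, 132.0], [256.0, 133.0], [269.0, 412.0], [368.0, 412.0], [377.0, 358.0], [261.0, 359.0], [375.0, 381.0], [262.0, 382.0]]
```

View pics/w3.png

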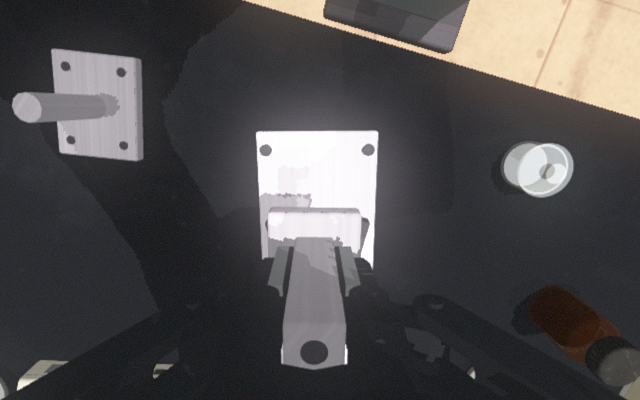

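```bash
python3 - <<'E'
from h import *
import json
w={k:np.array(v) for k,v in json.load(open("w3.json")).items()}
z=134.6
L=np.array([[-20,22,12],[-20,-22,12],[-20,22,0],[-20,-22,0],[-9,9,82],[-9,-9,82]])+[0,0,z]
print(proj(w,pts([460.66,-122.24,.2661],L)).round(1).tolist())
c=lambda v:(w["R"].T@(np.linalg.inv(w["mtx"])@[*v,1.]),)
a=ctrl.get_image("wrist")[190:380,230:400]
cv2.imwrite("pics/w3c.png",cv2.cvtColor(cv2.resize(a,None,fx=3.1,fy=3.1,interpolation=cv2.INTER_CUBIC),cv2.COLOR_RGB2BGR))
f=np.array([550.8,-95.7]);th=.271
d=np.array([460.66,-122.24])-f;print("in fixture",d@[np.cos(th),np.sin(th)],d@[-np.sin(th),np.cos(th)])
E
```

```text
[[366.3, 212.9], [269.9, 213.0], [362.8, 205.8], [272.8, 205.8], [353.5, 324.8], [288.4, 324.8]]
in fixture -93.95484925909686 -1.441353773496374
```

View pics/w3c.png

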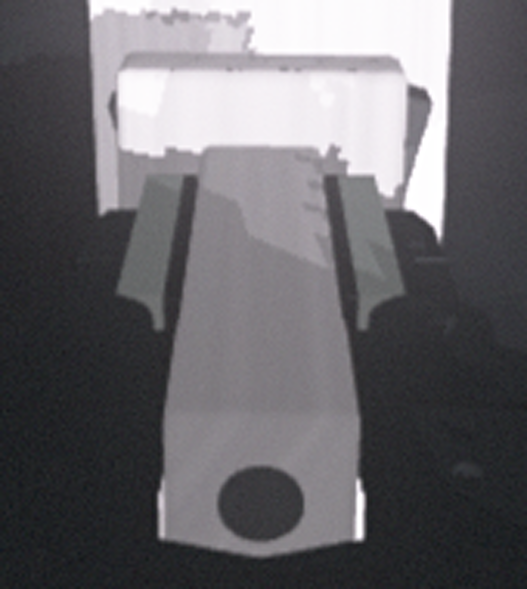

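Emit:
carry_out(
  deltas=[0,0,-0.25,0,0.0019,0.005,1,0,0,0,0,0,0.015,1,0,0,0,0,0,0.02,1,0,0,0,0,0,0.02,1,0,0,0,0,0,0.02,1,0,0,0,0,0,0.015,1,0,0,0,0,0,0.006,1,0,0,0,0,0,0,1,0,0,0,0,0,0,1],
)

```text
clock: 10.72
eef_pos: [460.4, -119.7, 60.8]
tool_rot: [-3.141, 0.001, -2.868]
force: [0.8, -0.2, -3.7]
width: 17.6
gripper_force: 58.8
```

```bash
python3 - <<'E'
from h import *
s=ctrl.read_state();print(s["eef_pos"],s["tool_rot"],s["force"],s["torque"])
a=cv2.resize(ctrl.get_image("wrist")[60:400,180:460],None,fx=1.7,fy=1.7,interpolation=cv2.INTER_CUBIC)
b=cv2.resize(ctrl.get_image("scene")[170:270,310:420],None,fx=2.8,fy=2.8,interpolation=cv2.INTER_CUBIC)
o=np.zeros((578,476+308,3),np.uint8);o[:,:476]=a[:578];o[:280,476:]=b
t=cv2.resize(ctrl.get_image("top")[130:230,245:355],None,fx=2.8,fy=2.8,interpolation=cv2.INTER_CUBIC);o[290:570,476:]=t
cv2.imwrite("pics/m4.png",cv2.cvtColor(o,cv2.COLOR_RGB2BGR))
E
```

```text
[ 460.36191641 -119.68511103   60.79995544] [-3.14116407e+00  1.03294802e-03 -2.86794659e+00] [ 0.78627876 -0.1554256  -3.72433165] [-0.01426885  0.14098132 -0.07631183]
```

View pics/m4.png

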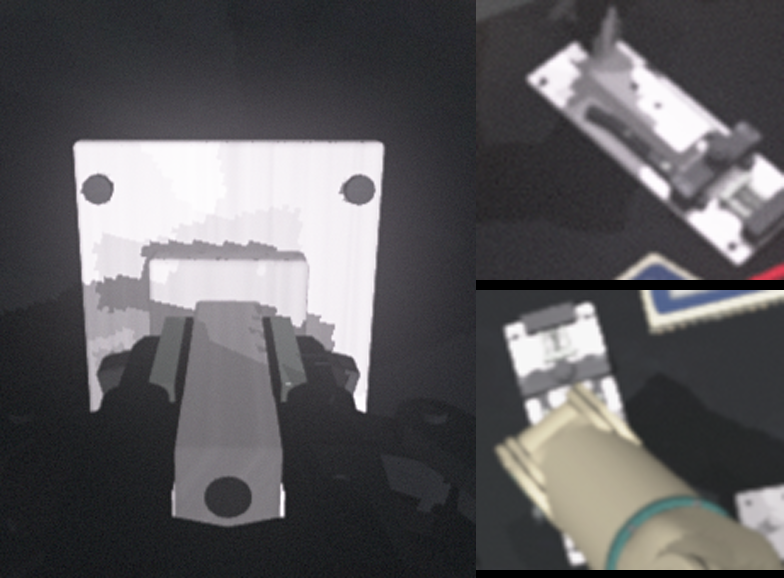

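Emit:
carry_out(
  deltas=[0,0,0,0,0.0002,0.006,1,0,0,0,0,0,0.007,1,0,0,0,0,0,0.006,1,0,0,0,0,0,0.004,1,0,0,0,0,0,0.001,1,0,0,0,0,0,0,1,0,0,0,0,0,0,1],
)

```text
clock: 11.75
eef_pos: [460.0, -119.5, 36.5]
tool_rot: [-3.141, 0.0, -2.868]
force: [-0.4, -0.0, -4.2]
width: 16.9
gripper_force: 58.9
```

Emit:
carry_out(
  deltas=[0,0,0,0,0,0.001,1,0,0,0,0,0,0,1,0,0,0,0,0,0,1],
)

```text
clock: 12.12
eef_pos: [459.9, -119.5, 35.3]
tool_rot: [-3.142, 0.0, -2.868]
force: [-0.1, -0.4, -3.4]
width: 17.3
gripper_force: 58.9
```

Emit:
carry_out(
  deltas=[0,0,0,0,0,0.001,1,0,0,0,0,0,0,1,0,0,0,0,0,0,1],
)

```text
clock: 12.5
eef_pos: [459.9, -119.5, 34.5]
tool_rot: [-3.141, 0.0, -2.868]
force: [-1.3, -0.5, 2.3]
width: 17.3
gripper_force: 59.3
```

Emit:
carry_out(
  deltas=[0,0,0,-0.003,0,0,1,0,0,0,-0.007,0,0,1,0,0,0,-0.008,0,0,1,0,0,0,-0.008,0,0,1,0,0,0,-0.007,0,0,1,0,0,0,-0.004,0,0,1,0,0,0,-0.002,0,0,1],
)

```text
clock: 13.38
eef_pos: [494.0, -110.4, 34.5]
tool_rot: [-3.14, -0.007, -2.869]
force: [-10.2, -2.1, 12.6]
width: 17.1
gripper_force: 60.8
```

Emit:
carry_out(
  deltas=[0,0,0,-0.002,0,0,1,0,0,0,0,0,0,1],
)

```text
clock: 13.62
eef_pos: [496.8, -109.7, 34.5]
tool_rot: [-3.14, -0.005, -2.869]
force: [-6.8, -1.4, 8.0]
width: 17.2
gripper_force: 60.3
```

Emit:
carry_out(
  deltas=[0,0,0,0,0,-0.001,1,0,0,0,-0.002,0,0,1,0,0,0,-0.002,0,0,1,0,0,0,0,0,0,1,0,0,0,0,0,0,1],
)

```text
clock: 14.25
eef_pos: [503.2, -107.3, 35.2]
tool_rot: [3.141, -0.0, -2.868]
force: [0.3, -0.0, -2.9]
width: 16.8
gripper_force: 58.8
```

Emit:
carry_out(
  deltas=[0,0,0,-0.002,0,0.0003,1,0,0,0,0,0,0,1,0,0,0,0,0,0,1],
)

```text
clock: 14.62
eef_pos: [505.1, -106.8, 35.0]
tool_rot: [-3.142, -0.0, -2.868]
force: [0.5, -0.7, -4.0]
width: 17.5
gripper_force: 58.8
```

Emit:
carry_out(
  deltas=[0,0,0,-0.002,0,0,1,0,0,0,0,0,0,1,0,0,0,0,0,0,1],
)

```text
clock: 15.0
eef_pos: [506.9, -106.4, 35.0]
tool_rot: [-3.141, -0.0, -2.868]
force: [-0.1, -1.1, -3.0]
width: 17.0
gripper_force: 58.8
```

Emit:
carry_out(
  deltas=[0,0,0,-0.002,0,0,1,0,0,0,0,0,0,1,0,0,0,0,0,0,1],
)

```text
clock: 15.38
eef_pos: [508.6, -105.9, 35.0]
tool_rot: [-3.141, -0.001, -2.868]
force: [-2.3, -1.5, -2.1]
width: 17.2
gripper_force: 58.8
```

Emit:
carry_out(
  deltas=[0,0,0,-0.002,0,0,1,0,0,0,0,0,0,1,0,0,0,0,0,0,1],
)

```text
clock: 15.75
eef_pos: [510.4, -105.4, 34.9]
tool_rot: [-3.141, -0.001, -2.868]
force: [-4.2, -0.7, -1.1]
width: 17.5
gripper_force: 58.9
```

Emit:
carry_out(
  deltas=[0,0,0,-0.002,0,0,1,0,0,0,-0.002,0,0,1,0,0,0,0,0,0,1,0,0,0,0,0,0,1],
)

```text
clock: 16.25
eef_pos: [513.5, -104.6, 34.8]
tool_rot: [-3.141, -0.002, -2.868]
force: [-6.4, -1.5, 0.3]
width: 17.2
gripper_force: 59.1
```

Emit:
carry_out(
  deltas=[0,0,0,-0.002,0,0,1,0,0,0,0,0,0,1,0,0,0,0,0,0,1],
)

```text
clock: 16.62
eef_pos: [514.9, -104.2, 34.7]
tool_rot: [-3.141, -0.004, -2.868]
force: [-7.6, -2.4, 0.0]
width: 17.2
gripper_force: 59.1
```

```bash
python3 - <<'E'
from h import *
F=[]
for i in range(6):
    a=ctrl.get_image("scene" if i==0 else "top");s=ctrl.read_state();F.append(np.r_[s["force"],s["torque"],s["eef_pos"]])
    if i==0:S=a
print(np.mean(F,0).round(2),np.std(F,0).round(2),s["tool_rot"],s["clock"],s["width"])
d=np.mean(F,0)[6:8]-[550.8,-95.7];c,q=np.cos(.271),np.sin(.271);print("fixture xy",d@[c,q],d@[-q,c],"push",-np.mean(F,0)[:2]@[c,q])
cv2.imwrite("pics/s5.png",cv2.cvtColor(cv2.resize(S[170:270,320:440],None,fx=6,fy=6,interpolation=cv2.INTER_CUBIC),cv2.COLOR_RGB2BGR))
E
```

```text
[-7.1000e+00 -2.1900e+00  1.8000e-01 -4.1000e-01  1.4000e+00  7.0000e-02
  5.1484e+02 -1.0422e+02  3.4740e+01] [0.49 0.33 0.3  0.02 0.04 0.03 0.02 0.01 0.01] [-3.14117742 -0.00370875 -2.86815814] 16.925 17.30459033470309
fixture xy -36.928858626865086 1.4155479331590366 push 7.426640189155507
```

View pics/s5.png

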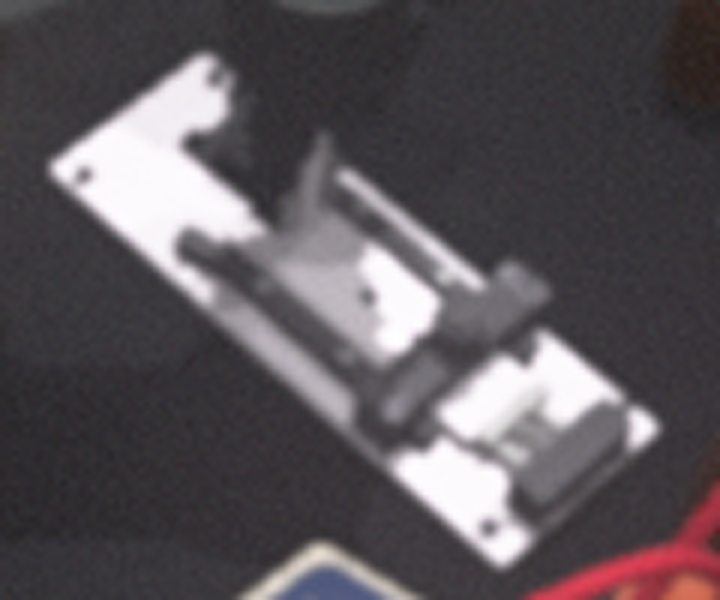

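Emit:
carry_out(
  deltas=[0,0,0,-0.002,0,0,1,0,0,0,-0.002,0,0,1,0,0,0,-0.001,0,0,1,0,0,0,0,0,0,1,0,0,0,0,0,0,1,0,0,0,0,0,0,1,0,0,0,0,0,0,1],
)

```text
clock: 17.8
eef_pos: [517.4, -103.6, 34.6]
tool_rot: [-3.141, -0.008, -2.868]
force: [-11.8, -2.4, 4.6]
width: 17.5
gripper_force: 59.7
```

```bash
cat > m.py <<'E'
from h import *
F=[]
for i in range(5):
    a=ctrl.get_image("top");s=ctrl.read_state();F.append(np.r_[s["force"],s["torque"],s["eef_pos"]])
print(np.mean(F,0).round(2),s["tool_rot"],s["clock"],s["width"])
d=np.mean(F,0)[6:8]-[550.8,-95.7];c,q=np.cos(.271),np.sin(.271);print("fixture xy",d@[c,q],d@[-q,c],"push",-np.mean(F,0)[:2]@[c,q])
E
python3 m.py
```

```text
[-1.1460e+01 -3.3200e+00  4.0500e+00 -5.5000e-01  2.0800e+00  1.0000e-01
  5.1745e+02 -1.0359e+02  3.4610e+01] [-3.14061946 -0.00788467 -2.8684703 ] 18.05 17.334343798047627
fixture xy -34.242597399653036 1.328778006128293 push 11.931590208304199
```

Emit:
carry_out(
  deltas=[0,-0.4,0,-0.0005,0,0,1,0,0,0,-0.0005,0,0,1,0,0,0,0,0,0,1,0,0,0,0,0,0,1,0,0,0,0,0,0,1],
)

```text
clock: 18.68
eef_pos: [517.8, -103.5, 34.5]
tool_rot: [-3.141, -0.002, -2.869]
force: [-13.1, -3.3, 5.6]
width: 17.3
gripper_force: 59.9
```

```bash
python3 m.py
```

```text
[-1.2310e+01 -2.8200e+00  4.7900e+00 -6.0000e-01  2.5600e+00  9.0000e-02
  5.1776e+02 -1.0348e+02  3.4510e+01] [-3.14052044e+00 -2.30068329e-03 -2.86858670e+00] 18.925 17.543250571321423
fixture xy -33.92142104795082 1.3464831678544775 push 12.619450010253775
```

Emit:
carry_out(
  deltas=[0,0,0,0,0,-0.0004,1,0,0,0,0,0,-0.0004,1,0,0,0,0,0,0,1,0,0,0,0,0,0,1,0,0,0,0,0,0,1],
)

```text
clock: 19.55
eef_pos: [518.1, -103.4, 34.8]
tool_rot: [-3.141, -0.002, -2.869]
force: [-9.5, -2.6, -0.8]
width: 17.1
gripper_force: 59.1
```

```bash
python3 m.py
```

```text
[-9.9300e+00 -2.5600e+00 -1.0000e+00 -6.4000e-01  2.2400e+00  9.0000e-02
  5.1806e+02 -1.0335e+02  3.4770e+01] [-3.14111510e+00 -1.84949516e-03 -2.86853986e+00] 19.8 17.428008921536914
fixture xy -33.58967997190232 1.3886099811140222 push 10.25397257758954
```

Emit:
carry_out(
  deltas=[0,0,0,-0.0004,0,0.0001,1,0,0,0,0,0,0,1,0,0,0,0,0,0,1,0,0,0,0,0,0,1],
)

```text
clock: 20.3
eef_pos: [518.3, -103.3, 34.7]
tool_rot: [-3.141, -0.002, -2.869]
force: [-9.5, -3.2, -1.0]
width: 17.3
gripper_force: 59.1
```

```bash
python3 m.py; python3 -c "
from cell import ctrl;print(ctrl.finish_job())"
```

```text
[-1.0480e+01 -2.6700e+00 -2.5000e-01 -5.9000e-01  2.2900e+00  1.0000e-01
  5.1832e+02 -1.0330e+02  3.4710e+01] [-3.14104616e+00 -2.06692687e-03 -2.86861109e+00] 20.55 17.484093192571006
fixture xy -33.32649111085419 1.3722436932049504 push 10.80813345595329
the job is handed in; nothing more can be done
None
```

I handed the job in at 20.6 s with the foot in the channel, nose under the bridge, still gripped and pressed on the stop. The measured push was 10.8 N, including a little floor friction. The stop is set back about 12 mm by my estimate from the tool position and push force, since I had no direct reading of it.

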